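# Run the vial carriers home on the feed rail and lock them in

## Robot

A 7-joint arm with a two-finger parallel gripper is mounted at the origin on the work surface. World frame = base frame: x ahead of the robot, y to its left, z up, the work surface at z = 0. Lengths are in m, angles in degrees, forces in N, time in s.
With the tool pointing down it reaches from about 0.425 to 0.875 m from the base axis. Payload 4.7 kg.
Tool frame: the origin (TCP) lies between the finger pads; the fingertips stand 11 mm ahead of it and the grasp point (between the pads) lies 8 mm behind it (env.tcp_to_tips is the distance from the TCP to the fingertips, in m); z points along the fingers, y is the line along which they close (so a half turn about z gives the same grasp; the last joint's range is limited). The gripper opens to 87 mm and grips with 3 to 60 N. Pads are 19 mm wide; open, the fingers measure 117 mm over their backs; the gripper's body (75 mm by 190 mm) begins 51 mm behind the grasp point.
Start: joints at [-65.827, 18.392, -4.016, 83.108, 1.295, 78.541, -3.26], TCP at [0.258, 0.597, 0.234] pointing down, gripper open.
Joint ranges: [-163.93, 163.93], [-17.29, 119.83], [-79.2, 71.16], [3.27, 140.29], [-89.18, 269.18], [5.43, 117.66], [-154.24, 154.24]. Speed limits (degrees/s): [147.25, 147.25, 180, 180, 180, 180, 180].

## Interface

Orientations are given as [roll, pitch, yaw] about the fixed x, y, z axes, in that order (R = Rz(yaw) Ry(pitch) Rx(roll)).
In Python, from cell import env, viewer gives the robot as it stands.
- The arm moves only by the tool step_arm, never from a script. Its arguments are lists of equal length, an entry for each row: "delta_pos": the shift along the tool's x, y, z in units of 0.2 m (1.0 is 0.2 m), a list of three; "rot": the turn, a rotation vector about the tool's x, y, z in units of 1.5 rad (1.0 is 1.5 rad), a list of three; "gripper": the gripper command: -1 is shut, 1 is fully open, values between are in proportion. A call has 1 to 20 rows; each row is the pose to reach, as a shift and turn from the pose commanded when the call began, along the tool's axes at that moment; what a row does not reach only later rows make up. A row lasts 1/8 s, in which the tool goes at most 62.5 mm and 10.7 degrees, less where a joint would pass 70% of its speed; a pose out of reach is approached as far as the arm can. A call with a number of a shift or a turn outside -1 to 1 is refused whole. A call with a gripper value outside its range is refused whole. The fingers move at their own pace and stop on an object; "squeeze" is the grip in N (left out, the last holds). Time passes only in rows, so rows that repeat a pose let the fingers close. It gives the time, the measured TCP pose, the force, the opening and the grip force at its end, in the units of the state.
- env.get_obs(): the state, without advancing time (a new reading comes with each control period).
- viewer.read_camera(name): name is "scene" or "top"; returns a dict with "img" (400x640x3 uint8, red, green, blue), "fx", "fy", "cx", "cy" (pixels), "dist" ([k1, k2, p1, p2, k3] as OpenCV has them; the pictures are not rectified), "pose" (4x4, takes a point from camera to world coordinates). Camera axes: x right, y down, z forward; pixel columns grow to the right and rows downward; lengths in m; the calibration is good to about 2 mm. A picture is of the moment at which its call begins. There is no depth.
- env.sign_off(): hands the job in; it is judged then, once.
The state is a dict: "time_s": time; "qpos": joint angles; "joint_velocities": joint speeds; "effort": joint torques, N m; "tool_pos": TCP position; "tool_rot": TCP orientation; "force": force on the tool from outside, world axes, zero at the start; "wrist_torque": the same for the moment, N m; "grip_width": finger opening in m; "grasp_force": force on a finger pad.
Only numpy, scipy, OpenCV 4.12 (cv2) and the standard library are available. Lean on these libraries where they do the work, as an engineer would, in place of code of your own. Each camera call takes 0.05 s, during which the arm holds its last target. There are 200 camera calls.

## Task

On the grey metal feed rail, push the row of four white vial carriers along as one train, by the last carrier only, until the first one sits against the stop at the rail's end and no gaps are left. Then swing the steel gate shut behind them, straight across the rail, and leave it there. Nothing is to be lifted or tipped, keep off the other three carriers and their vials, and leave everything else on the bench where it is.

Things in the scene. Friction and masses are not known exactly. Their poses are not given: they have to be found in the camera images.
- rail: grey metal feed rail fixed to the bench: a channel 360 mm long, 52 mm wide, with its floor 8 mm and its two side walls' tops 18 mm above the bench; 40 mm wide between the walls, open at the rear end (x = -180 mm). Origin: on the bench under the rail's middle; +x runs along the rail towards the stop, +y to the left when looking that way, z up. The gate's pivot is on the -y side
- stop (a point): middle of the stop's inner face, at the channel's floor, 165 mm along +x from the rail's origin; the stop is a dark steel block, top 34 mm above the bench
- carrier_1: first carrier (nearest the stop) of the row: a white plastic block 36 x 36 x 46 mm with an amber vial on top (22 mm across, top 75 mm above the block's underside, fixed to the block), standing loose on the channel's floor, touching its neighbours. Origin: centre of its underside; x along the rail. About 0.13 kg. Fully home its origin is 147 mm along the rail's +x from the rail's origin; do not touch it with the robot
- carrier_2: second carrier of the row: a white plastic block 36 x 36 x 46 mm with an amber vial on top (22 mm across, top 75 mm above the block's underside, fixed to the block), standing loose on the channel's floor, touching its neighbours. Origin: centre of its underside; x along the rail. About 0.13 kg. Fully home its origin is 111 mm along the rail's +x from the rail's origin; do not touch it with the robot
- carrier_3: third carrier of the row: a white plastic block 36 x 36 x 46 mm with an amber vial on top (22 mm across, top 75 mm above the block's underside, fixed to the block), standing loose on the channel's floor, touching its neighbours. Origin: centre of its underside; x along the rail. About 0.13 kg. Fully home its origin is 75 mm along the rail's +x from the rail's origin; do not touch it with the robot
- carrier_4: last carrier (farthest from the stop) of the row: a white plastic block 36 x 36 x 46 mm with an amber vial on top (22 mm across, top 75 mm above the block's underside, fixed to the block), standing loose on the channel's floor, touching its neighbours. Origin: centre of its underside; x along the rail. About 0.13 kg. Fully home its origin is 39 mm along the rail's +x from the rail's origin; this is the one to push, on its rear face. The whole row slides with about 2 to 5 N
- gate (a joint): angle of the gate, a level steel bar on an upright pivot: 0 = shut, straight across the rail (pointing to the rail's +y); it grows, counter-clockwise seen from above, as the bar swings back away from the stop (1.57 = pointing to the rail's -x) and on outwards, up to 2.1. It starts open at 1.5 to 2.0, stops hard at 0, stays where it is left, and turns with about 1 N pushed near its end. Shut, it stands 4 mm behind the last carrier when the row is home
- gate_pivot (a point): the gate's pivot axis, beside the rail, 12 mm along the rail's +x and 60 mm to its -y from the rail's origin, 32 mm above the bench (mid-height of the bar)
- gate_tip (a point): free end of the gate's bar, 100 mm from the pivot axis, mid-height; the bar is 10 mm thick and spans 24 to 40 mm above the bench
- spare_carrier: a fifth identical carrier with vial, standing on the table beside the rail, not part of the row; leave alone. Origin: centre of its underside
- beaker: small glass beaker, 60 mm across, 68 mm tall, on the table beside the rail; leave alone. Origin: centre of its underside
- petri_dish: closed clear dish, 68 mm across, 14 mm tall, on the table beside the rail; leave alone. Origin: centre of its underside
- stopper: red rubber stopper, 34 mm across, 30 mm tall, on the table beside the rail's stop end; leave alone. Origin: centre of its underside
- reagent_bottle: amber bottle, 60 mm across, 130 mm tall; leave alone. Origin: centre of its underside
- spatula: thin steel lab spatula, 195 mm long, lying on the table; leave alone. Origin: on its underside, near the middle of its length
- flask_ring: cork flask ring, 80 mm across, 22 mm tall; leave alone. Origin: centre of its underside
Not all that is in view belongs to the job. Leave any purple look-alike of the carrier_2 alone. Leave any yellow look-alike of the carrier_3 alone.

How it is judged:
By the outcome, as a careful person would: the job done as asked, in the order asked, and still so for the second after the job is handed in, with the robot touching nothing.
It also fails if it takes over 51 s, if anything falls off the work surface, if the arm or the gripper's body presses on something with over 40 N, if the wrist force passes 120 N, or if a joint passes its speed limit or range.

## Working session

There is one attempt and no reset: what is moved stays moved. The work goes in short steps, Python scripts to look and compute and a tool call to move; the robot and the scene stay as the last step left them, time stands still between calls to the robot, and variables do not carry over. Pictures are saved under pics/ and viewed, at most 10 in all, crops included, and the job is handed in when it is done.

Besides the shell and the picture viewer there is one more tool, called after "Request:" as name(argument=value, ...) on one line, values as JSON. step_arm: Moves the arm, as the interface text tells. Shifts and turns lie within -1 to 1; 1 stands for 0.2 m of shift or 1.5 rad of turn. Its arguments: {"type":"object","properties":{"delta_pos":{"type":"array"},"rot":{"type":"array"},"gripper":{"type":"array"},"squeeze":{"type":"number"}},"required":["delta_pos","rot","gripper"]}

```bash
mkdir -p pics; ls
cat > h.py <<'E'
import numpy as np, cv2
from cell import env, viewer
def cam(n):
    return viewer.read_camera(n)
def K(c): return np.array([[c['fx'],0,c['cx']],[0,c['fy'],c['cy']],[0,0,1.]])
def ray(c,uv,z):
    p=cv2.undistortPoints(np.array(uv,float).reshape(-1,1,2),K(c),np.array(c['dist'],float)).reshape(-1,2)
    T=np.array(c['pose']); d=np.c_[p,np.ones(len(p))]@T[:3,:3].T; o=T[:3,3]
    return o+d*((z-o[2])/d[:,2])[:,None]
def proj(c,P):
    T=np.linalg.inv(np.array(c['pose'])); r,_=cv2.Rodrigues(T[:3,:3])
    return cv2.projectPoints(np.array(P,float).reshape(-1,3),r,T[:3,3],K(c),np.array(c['dist'],float))[0].reshape(-1,2)
def save(n,img,s=1.0):
    cv2.imwrite('pics/'+n,cv2.resize(cv2.cvtColor(img,cv2.COLOR_RGB2BGR),None,fx=s,fy=s,interpolation=cv2.INTER_CUBIC))
E
python3 - <<'E'
from h import *
for n in('top','scene'):
    c=cam(n); save(n+'0.png',c['img'],1.25); print(n,np.round(c['pose'],3).tolist(),c['fx'],c['dist'])
print(env.get_obs())
E
```

```text
pics
top [[-0.049, -0.978, 0.205, 0.303], [-0.999, 0.047, -0.013, 0.018], [0.003, -0.206, -0.979, 1.351], [0.0, 0.0, 0.0, 1.0]] 502.863262020053 [-0.04194894  0.          0.          0.          0.        ]
scene [[0.609, 0.603, -0.514, 1.046], [0.793, -0.471, 0.387, -0.38], [-0.009, -0.643, -0.766, 0.797], [0.0, 0.0, 0.0, 1.0]] 372.251571956364 [0.02311767 0.         0.         0.         0.        ]
{'time_s': 0.1, 'qpos': array([-65.82735728,  18.43610422,  -4.01658189,  83.1682162 ,
         1.29627957,  78.54008807,  -3.25991983]), 'joint_velocities': array([ 0.0535779 , -0.04590249,  0.02399154, -0.18022915, -0.00100584,
        0.08579878, -0.04469234]), 'effort': array([ 3.52468838e-06, -4.92570913e+01, -4.05474566e-01, -3.13396311e+01,
       -6.40013698e-02,  3.94927897e-02,  8.78984906e-05]), 'tool_pos': array([0.25763219, 0.59624584, 0.2325537 ]), 'tool_rot': array([-1.79900899e+02,  6.33472756e-03,  1.56638296e+02]), 'force': array([0.44186767, 0.02212241, 0.09504315]), 'wrist_torque': array([-0.09880765,  0.02490674,  0.029559  ]), 'grasp_force': 0.0, 'grip_width': 0.08744822312332674}
```

View pics/top0.png

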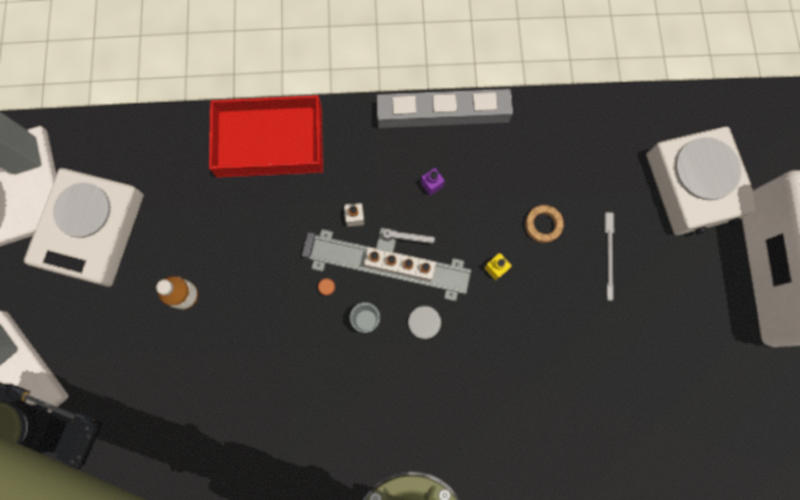

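View pics/scene0.png

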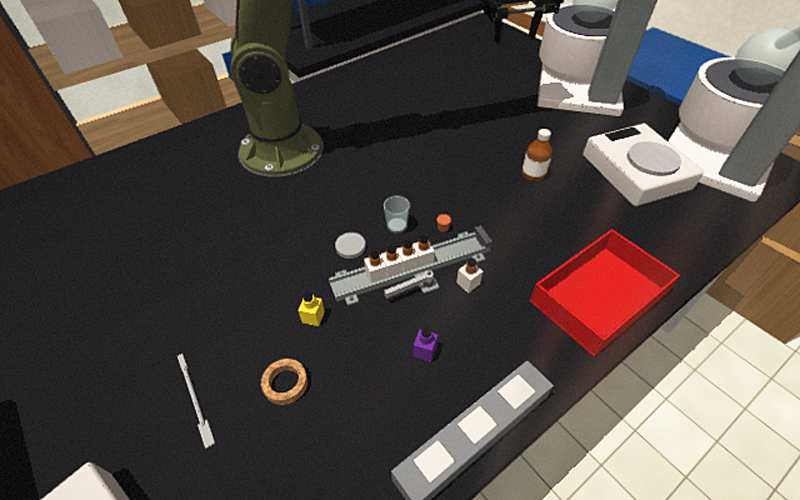

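The top view (800-px scale) shows the rail from its stop at (308,246) to its open rear end at (468,280). The row of four white carriers runs from (373,257) to (425,268). The gate's pivot is at (386,233) and its tip at (434,240). There are three look-alikes: a white spare at (354,214), off the rail, plus a purple one at (432,181) and a yellow one at (498,266). The four white ones in the rail's channel are the row, and the last of them (farthest from the stop) is at (425,268). I'll confirm this in an enlarged crop.

Run:
```python
from h import *
c=cam('top'); save('crop1.png',c['img'][170:250,230:390],5)
s=cam('scene'); save('crop2.png',s['img'][170:250,250:410],5)
```

```text
(no output)
```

View pics/crop1.png

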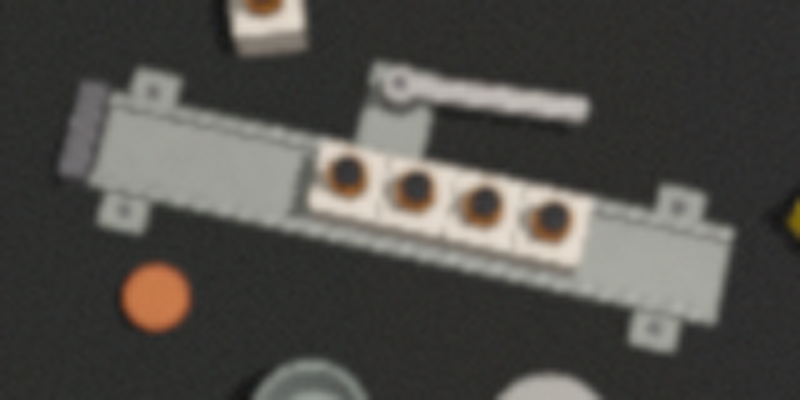

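View pics/crop2.png

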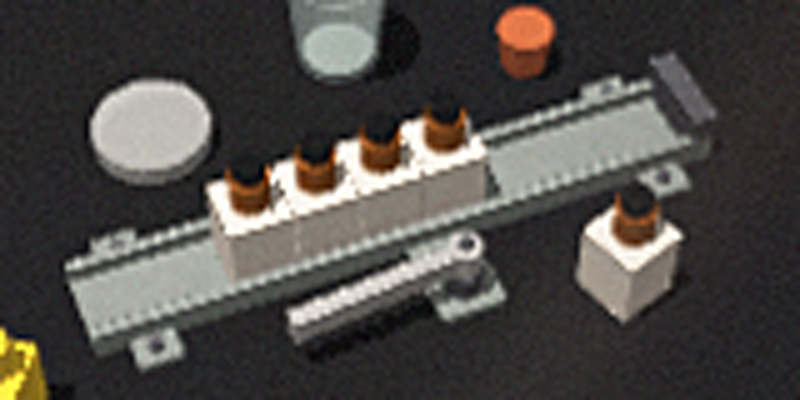

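Both crops confirm the row. Its last carrier's rear top edge is at about (593,195)–(578,268) in crop1, and the rail's rear corners are at (735,230) and (717,323). The pivot is at (400,84), the gate tip at (588,108), and the stop's inner top edge at (110,86)–(88,181).

```bash
cat >> h.py <<'E'
def R2(a): return np.array([[np.cos(a),-np.sin(a)],[np.sin(a),np.cos(a)]])
E
python3 - <<'E'
from h import *
from scipy.optimize import least_squares
t=cam('top'); s=cam('scene')
def un(p,o): return (np.array(p,float)+.5)/5-.5+np.array(o)
ot=(230,170); os_=(250,170)
L=np.array([[-.18,-.026,.018],[-.18,.026,.018],[.012,-.06,.042],[.165,-.026,.034],[.165,.026,.034]])
ut=un([(735,230),(717,323),(400,84),(110,86),(88,181)],ot)
Ls=np.array([[-.18,.026,.018],[-.18,-.026,.018],[.012,-.06,.042]])
us=un([(68,265),(97,340),(466,243)],os_)
W=lambda q,P: np.c_[P[:,:2]@R2(q[2]).T+q[:2],P[:,2]]
for nm,f in (('top',lambda q:(proj(t,W(q,L))-ut).ravel()),('both',lambda q:np.r_[(proj(t,W(q,L))-ut).ravel(),(proj(s,W(q,Ls))-us).ravel()])):
    r=least_squares(f,[.6,0,1.4]); q=r.x; print(nm,q,np.degrees(q[2]),'res',r.fun.reshape(-1,2).round(1).tolist())
np.save('q.npy',q)
rl=lambda P:((P[:,:2]-q[:2])@R2(q[2]))*1000
print('c4 rear top',rl(ray(t,un([(593,195),(578,268)],ot),.054)))
print('front top',rl(ray(t,un([(318,140),(308,205)],ot),.054)))
tip=rl(ray(t,un([(588,108)],ot),.040)); print('tip',tip)
d=tip[0]-[12,-60]; print('gate',np.arctan2(-d[0],d[1]),np.hypot(*d))
for n,p,z in(('spare',(263,5),.075),('beaker',(312,400),.068),('petri',(550,420),.014),('yellow',(800,215),.04)):
    w=ray(t,un([p],ot),z); print(n,w[0,:2],rl(w))
E
```

```text
top [0.54965397 0.02128158 1.30370303] 74.69668162230698 res [[0.1, -0.1], [-0.0, 0.1], [0.2, -0.0], [-0.0, 0.3], [-0.3, -0.2]]
both [0.55079554 0.02265272 1.30749001] 74.9136592277279 res [[-0.4, -0.7], [-0.5, -0.6], [-0.4, -0.4], [-0.6, 0.1], [-0.9, -0.4], [-1.4, -0.2], [-1.3, -0.2], [-0.6, -0.0]]
c4 rear top [[-101.88070333  -19.60406265]
 [-101.99640636   20.04433294]]
front top [[ 45.69398539 -17.56563235]
 [ 43.07840155  17.51940561]]
tip [[-90.14967866 -68.17476209]]
gate 1.6506534301678049 102.47625864294245
spare [0.6488967  0.08747345] [[ 88.11988183 -77.84890882]]
beaker [0.44122024 0.07013532] [[ 17.32645399 118.15725342]]
petri [ 0.43027188 -0.05356295] [[-104.95809187   96.53279498]]
yellow [ 0.52970961 -0.19095075] [[-211.72969264  -35.23630893]]
```

Request:
step_arm(delta_pos=[[-0.17, -0.18, 0], [-0.34, -0.36, 0], [-0.52, -0.54, 0], [-0.69, -0.72, 0], [-0.86, -0.9, 0], [-0.86, -0.9, 0]], rot=[[0, 0, 0], [0, 0, 0], [0, 0, 0], [0, 0, 0], [0, 0, 0], [0, 0, 0]], gripper=[-1, -1, -1, -1, -1, -1])

```text
time_s: 1.05
tool_pos: [0.3467, 0.3594, 0.234]
tool_rot: [180.0, 0.1, 156.2]
force: [-0.4, 1.4, 0.2]
grip_width: 0.0351
grasp_force: 0.0
```

Request:
step_arm(delta_pos=[[-0.17, -0.18, 0], [-0.34, -0.36, 0], [-0.52, -0.54, 0], [-0.69, -0.72, 0], [-0.86, -0.9, 0], [-0.86, -0.9, 0]], rot=[[0, 0, 0], [0, 0, 0], [0, 0, 0], [0, 0, 0], [0, 0, 0], [0, 0, 0]], gripper=[-1, -1, -1, -1, -1, -1])

```text
time_s: 1.8
tool_pos: [0.4322, 0.1269, 0.234]
tool_rot: [180.0, 0.1, 156.3]
force: [-0.6, 0.6, -0.3]
grip_width: 0.0003
grasp_force: 0.0
```

Request:
step_arm(delta_pos=[[-0.1, -0.1, 0], [-0.2, -0.2, 0], [-0.3, -0.3, 0], [-0.4, -0.4, 0], [-0.5, -0.5, 0], [-0.6, -0.6, 0], [-0.7, -0.7, 0], [-0.8, -0.8, 0], [-0.86, -0.9, 0], [-0.86, -0.9, 0], [-0.86, -0.9, 0]], rot=[[0, 0, 0.1], [0, 0, 0.2], [0, 0, 0.3], [0, 0, 0.4], [0, 0, 0.5], [0, 0, 0.6], [0, 0, 0.7], [0, 0, 0.8], [0, 0, 0.9], [0, 0, 0.951], [0, 0, 0.951]], gripper=[-1, -1, -1, -1, -1, -1, -1, -1, -1, -1, -1])

```text
time_s: 3.18
tool_pos: [0.5179, -0.1019, 0.2334]
tool_rot: [-180.0, -0.0, 75.1]
force: [-0.1, -0.5, 0.5]
grip_width: 0.0003
grasp_force: 0.0
```

Request:
step_arm(delta_pos=[[-0.03, 0, 0.2], [-0.03, 0, 0.4], [-0.03, 0, 0.6], [-0.03, 0, 0.75], [-0.03, 0, 0.85], [-0.03, 0, 0.93], [-0.03, 0, 0.965], [-0.03, 0, 0.965]], rot=[[0, 0, 0], [0, 0, 0], [0, 0, 0], [0, 0, 0], [0, 0, 0], [0, 0, 0], [0, 0, 0], [0, 0, 0]], gripper=[-1, -1, -1, -1, -1, -1, -1, -1])

```text
time_s: 4.18
tool_pos: [0.5159, -0.1091, 0.0405]
tool_rot: [-180.0, -0.0, 74.9]
force: [0.1, -0.8, 0.4]
grip_width: 0.0004
grasp_force: 0.0
```

Run:
```python
from h import *
s=cam('scene'); t=cam('top')
save('desc.png',np.vstack([s['img'][150:250,230:390],t['img'][160:240,230:390]]),3.3)
o=env.get_obs();q=np.load('q.npy');print((o['tool_pos'][:2]-q[:2])@R2(q[2])*1000,o['tool_pos'],o['tool_rot'],o['force'])
```

```text
[-136.46203978   -1.23811775] [ 0.51647342 -0.10942836  0.04127017] [ 1.79923835e+02 -2.46319488e-02  7.49191858e+01] [-0.11302944  0.39868694 -0.78122   ]
```

View pics/desc.png

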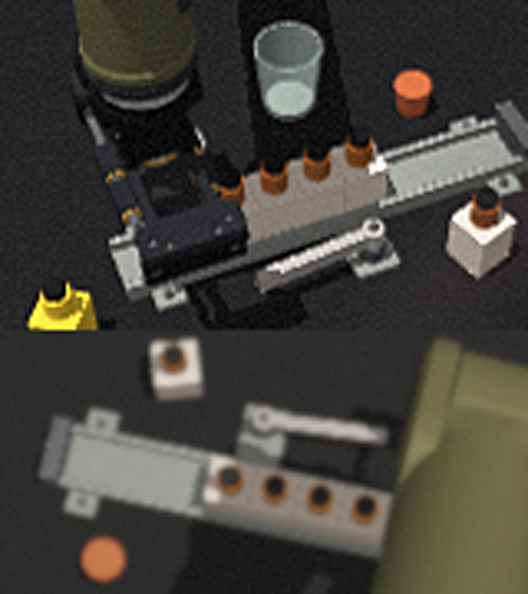

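The scene view shows the closed fingers on the rail just behind carrier 4, whose vial is at (230,180). The gate and its surroundings are clear, so I'll start the slow push.

Request:
step_arm(delta_pos=[[0.025, -0.005, 0], [0.05, -0.005, 0], [0.075, -0.005, 0], [0.1, -0.005, 0], [0.125, -0.005, 0], [0.15, -0.005, 0], [0.175, -0.005, 0], [0.2, -0.005, 0], [0.225, -0.005, 0], [0.25, -0.005, 0], [0.275, -0.005, 0], [0.3, -0.005, 0], [0.325, -0.005, 0], [0.35, -0.005, 0], [0.375, -0.005, 0], [0.4, -0.005, 0], [0.425, -0.005, 0], [0.45, -0.005, 0], [0.475, -0.005, 0], [0.5, -0.005, 0]], rot=[[0, 0, 0], [0, 0, 0], [0, 0, 0], [0, 0, 0], [0, 0, 0], [0, 0, 0], [0, 0, 0], [0, 0, 0], [0, 0, 0], [0, 0, 0], [0, 0, 0], [0, 0, 0], [0, 0, 0], [0, 0, 0], [0, 0, 0], [0, 0, 0], [0, 0, 0], [0, 0, 0], [0, 0, 0], [0, 0, 0]], gripper=[-1, -1, -1, -1, -1, -1, -1, -1, -1, -1, -1, -1, -1, -1, -1, -1, -1, -1, -1, -1])

```text
time_s: 6.78
tool_pos: [0.5409, -0.0123, 0.0406]
tool_rot: [-180.0, -0.0, 74.9]
force: [-1.7, -4.6, 1.5]
grip_width: 0.0001
grasp_force: 2.4
```

Run:
```python
from h import *
s=cam('scene'); t=cam('top')
save('mid.png',np.vstack([s['img'][150:250,230:390],t['img'][160:240,230:390]]),3.3)
o=env.get_obs();q=np.load('q.npy');print((o['tool_pos'][:2]-q[:2])@R2(q[2])*1000,o['tool_pos'],o['tool_rot'],o['force'])
```

```text
[-35.32052192   0.48817913] [ 0.54113116 -0.01132341  0.04052155] [ 1.79998028e+02 -5.84361110e-02  7.49627180e+01] [-0.25619499 -2.94085507 -0.16230014]
```

View pics/mid.png

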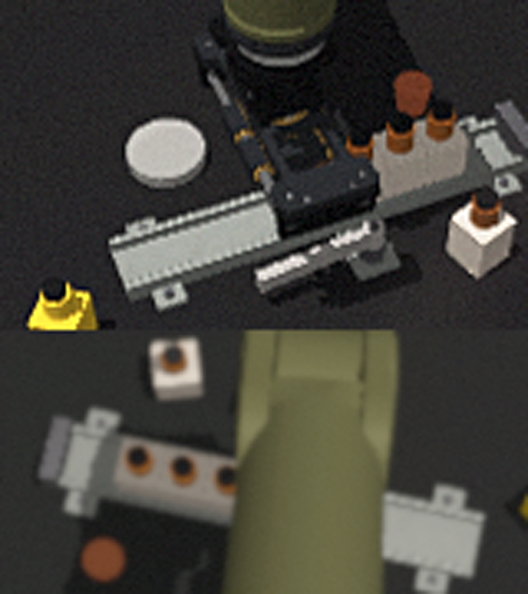

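The row has moved forward together with its vials upright, and front carrier is near the stop at (60,450). The push force is about 5 N, with roughly 47 mm to go.

Request:
step_arm(delta_pos=[[0.025, 0, 0], [0.05, 0, 0], [0.075, 0, 0], [0.1, 0, 0], [0.125, 0, 0], [0.15, 0, 0], [0.17, 0, 0], [0.185, 0, 0], [0.2, 0, 0], [0.21, 0, 0], [0.21, 0, 0]], rot=[[0, 0, 0], [0, 0, 0], [0, 0, 0], [0, 0, 0], [0, 0, 0], [0, 0, 0], [0, 0, 0], [0, 0, 0], [0, 0, 0], [0, 0, 0], [0, 0, 0]], gripper=[-1, -1, -1, -1, -1, -1, -1, -1, -1, -1, -1])

```text
time_s: 8.25
tool_pos: [0.5519, 0.0284, 0.0405]
tool_rot: [180.0, -0.0, 74.9]
force: [-2.0, -3.6, 0.9]
grip_width: 0.0005
grasp_force: 1.9
```

Request:
step_arm(delta_pos=[[0.005, 0, 0], [0.01, 0, 0], [0.015, 0, 0], [0.015, 0, 0]], rot=[[0, 0, 0], [0, 0, 0], [0, 0, 0], [0, 0, 0]], gripper=[-1, -1, -1, -1])

```text
time_s: 8.75
tool_pos: [0.5526, 0.0308, 0.0406]
tool_rot: [-180.0, -0.0, 74.9]
force: [-1.7, -4.5, 1.6]
grip_width: 0.0004
grasp_force: 2.3
```

Request:
step_arm(delta_pos=[[0.005, 0, 0], [0.01, 0, 0], [0.01, 0, 0]], rot=[[0, 0, 0], [0, 0, 0], [0, 0, 0]], gripper=[-1, -1, -1])

```text
time_s: 9.12
tool_pos: [0.5531, 0.0328, 0.0406]
tool_rot: [180.0, -0.0, 74.9]
force: [-0.6, -4.7, 2.2]
grip_width: 0.0003
grasp_force: 2.3
```

Request:
step_arm(delta_pos=[[0.005, 0, 0], [0.005, 0, 0]], rot=[[0, 0, 0], [0, 0, 0]], gripper=[-1, -1])

```text
time_s: 9.38
tool_pos: [0.5534, 0.0338, 0.0406]
tool_rot: [180.0, -0.0, 74.9]
force: [-0.9, -4.4, 1.6]
grip_width: 0.0007
grasp_force: 2.3
```

Request:
step_arm(delta_pos=[[0.005, 0, 0], [0.005, 0, 0]], rot=[[0, 0, 0], [0, 0, 0]], gripper=[-1, -1])

```text
time_s: 9.62
tool_pos: [0.5537, 0.0347, 0.0406]
tool_rot: [180.0, -0.0, 74.9]
force: [-1.2, -4.3, 1.1]
grip_width: 0.0006
grasp_force: 2.3
```

Request:
step_arm(delta_pos=[[0.005, 0, 0], [0.005, 0, 0]], rot=[[0, 0, 0], [0, 0, 0]], gripper=[-1, -1])

```text
time_s: 9.88
tool_pos: [0.5537, 0.0348, 0.0406]
tool_rot: [-180.0, 0.1, 74.9]
force: [-2.5, -5.6, 2.6]
grip_width: 0.0002
grasp_force: 3.2
```

Request:
step_arm(delta_pos=[[0.005, 0, 0], [0.005, 0, 0]], rot=[[0, 0, 0], [0, 0, 0]], gripper=[-1, -1])

```text
time_s: 10.12
tool_pos: [0.5537, 0.0348, 0.0406]
tool_rot: [-180.0, 0.1, 74.8]
force: [-3.1, -8.0, 3.0]
grip_width: 0.0003
grasp_force: 4.1
```

Run:
```python
from h import *
s=cam('scene'); t=cam('top')
save('home.png',np.vstack([s['img'][160:220,310:390],t['img'][180:230,230:310]]),5)
o=env.get_obs();q=np.load('q.npy');print((o['tool_pos'][:2]-q[:2])@R2(q[2])*1000,o['tool_pos'],o['tool_rot'],o['force'])
```

```text
[12.48245689  0.40466024] [0.55365369 0.03481029 0.04058342] [-1.79965569e+02  1.18210287e-01  7.48470234e+01] [-2.84930303 -7.53053662  3.22976681]
```

View pics/home.png

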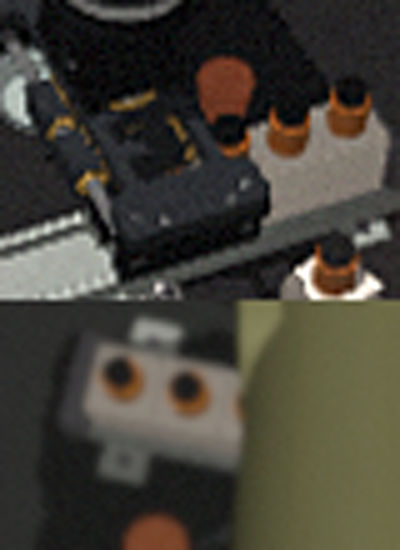

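The TCP has stopped and the force is rising, from 5 to 8 N. In the top half of the picture the front carrier is against the stop at (85,385) and the blocks show no gaps, so the row is home. Next I back off and go round over the gate to its outer side.

Request:
step_arm(delta_pos=[[-0.02, 0, 0], [-0.06, 0, 0], [-0.15, 0, 0], [-0.25, 0, -0.1], [-0.35, 0, -0.25], [-0.4625, 0.08, -0.25], [-0.4625, 0.25, -0.25], [-0.4625, 0.4, -0.25], [-0.4625, 0.527, -0.25], [-0.4625, 0.527, -0.25], [-0.4625, 0.527, -0.1], [-0.4625, 0.527, 0], [-0.4625, 0.527, 0]], rot=[[0, 0, 0], [0, 0, 0], [0, 0, 0], [0, 0, 0], [0, 0, 0], [0, 0, 0], [0, 0, 0], [0, 0, 0], [0, 0, 0], [0, 0, 0], [0, 0, 0], [0, 0, 0], [0, 0, 0]], gripper=[-1, -1, -1, -1, -1, -1, -1, -1, -1, -1, -1, -1, -1])

```text
time_s: 11.85
tool_pos: [0.6296, -0.0798, 0.0387]
tool_rot: [-179.8, 0.0, 74.9]
force: [-0.1, 0.5, -0.4]
grip_width: 0.0
grasp_force: 0.0
```

Run:
```python
from h import *
s=cam('scene'); save('gate0.png',s['img'][150:250,230:390],5)
o=env.get_obs();q=np.load('q.npy');p=(o['tool_pos'][:2]-q[:2])@R2(q[2])*1000;print(p,o['tool_pos'],o['tool_rot'],o['force'])
piv=np.array([13,-60.])
for th in np.radians([100,95,90,80,70,60,50,40,30,20,10,5,0]):
    d=np.array([-np.sin(th),np.cos(th)]);n=np.array([np.cos(th),np.sin(th)])
    c=piv+85*d-5*n-[9.5,15]; u=(c-p)/200; print(round(np.degrees(th)),c.round(1),'tool',[round(u[0],3),round(-u[1],3)])
```

```text
[ -78.34696346 -104.01003999] [ 0.63082914 -0.08006513  0.04004989] [-1.79903311e+02  1.10815893e-02  7.48999786e+01] [0.20830971 0.69150107 1.82684527]
100 [-79.3 -94.7] tool [np.float64(-0.005), np.float64(-0.047)]
95 [-80.7 -87.4] tool [np.float64(-0.012), np.float64(-0.083)]
90 [-81.5 -80. ] tool [np.float64(-0.016), np.float64(-0.12)]
80 [-81.1 -65.2] tool [np.float64(-0.014), np.float64(-0.194)]
70 [-78.1 -50.6] tool [np.float64(0.001), np.float64(-0.267)]
60 [-72.6 -36.8] tool [np.float64(0.029), np.float64(-0.336)]
50 [-64.8 -24.2] tool [np.float64(0.068), np.float64(-0.399)]
40 [-55.  -13.1] tool [np.float64(0.117), np.float64(-0.455)]
30 [-43.3  -3.9] tool [np.float64(0.175), np.float64(-0.501)]
20 [-30.3   3.2] tool [np.float64(0.24), np.float64(-0.536)]
10 [-16.2   7.8] tool [np.float64(0.311), np.float64(-0.559)]
5 [-8.9  9.2] tool [np.float64(0.347), np.float64(-0.566)]
0 [-1.5 10. ] tool [np.float64(0.384), np.float64(-0.57)]
```

View pics/gate0.png

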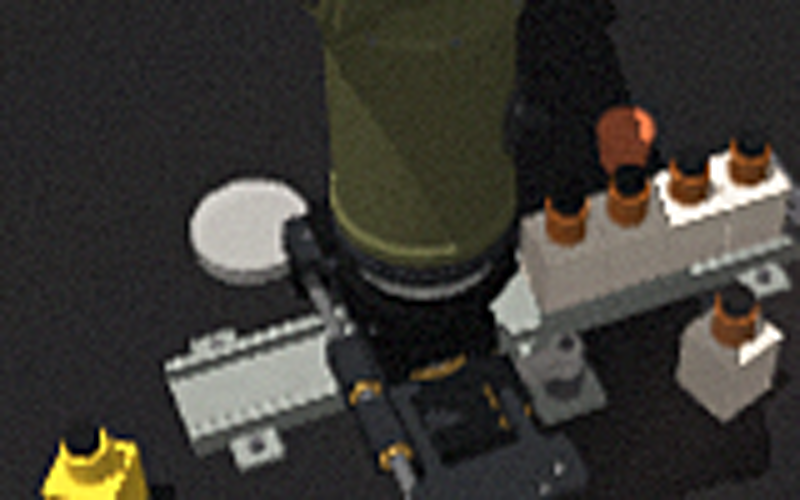

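The row is still home in this picture, with its vials from (567,218) to (748,160). The fingers are outside the gate bar, so I'll sweep it along its arc.

Request:
step_arm(delta_pos=[[-0.005, -0.047, 0], [-0.012, -0.083, 0], [-0.016, -0.12, 0], [-0.016, -0.157, 0], [-0.014, -0.194, 0], [-0.008, -0.231, 0], [0.001, -0.267, 0], [0.014, -0.302, 0], [0.029, -0.336, 0], [0.047, -0.369, 0], [0.068, -0.399, 0], [0.091, -0.428, 0], [0.117, -0.455, 0], [0.145, -0.479, 0], [0.175, -0.501, 0], [0.207, -0.52, 0], [0.24, -0.536, 0], [0.275, -0.549, 0], [0.311, -0.559, 0], [0.311, -0.559, 0]], rot=[[0, 0, 0], [0, 0, 0], [0, 0, 0], [0, 0, 0], [0, 0, 0], [0, 0, 0], [0, 0, 0], [0, 0, 0], [0, 0, 0], [0, 0, 0], [0, 0, 0], [0, 0, 0], [0, 0, 0], [0, 0, 0], [0, 0, 0], [0, 0, 0], [0, 0, 0], [0, 0, 0], [0, 0, 0], [0, 0, 0]], gripper=[-1, -1, -1, -1, -1, -1, -1, -1, -1, -1, -1, -1, -1, -1, -1, -1, -1, -1, -1, -1])

```text
time_s: 14.4
tool_pos: [0.5404, 0.0102, 0.0406]
tool_rot: [180.0, -0.0, 75.0]
force: [-0.5, -0.0, -0.7]
grip_width: 0.0004
grasp_force: 0.0
```

Request:
step_arm(delta_pos=[[0.018, -0.003, 0], [0.036, -0.007, 0], [0.05, -0.009, 0], [0.06, -0.01, 0], [0.06, -0.01, 0]], rot=[[0, 0, 0], [0, 0, 0], [0, 0, 0], [0, 0, 0], [0, 0, 0]], gripper=[-1, -1, -1, -1, -1])

```text
time_s: 15.02
tool_pos: [0.5413, 0.0215, 0.0406]
tool_rot: [-180.0, -0.0, 74.9]
force: [-0.1, 0.2, 0.9]
grip_width: 0.0002
grasp_force: 0.0
```

Run:
```python
from h import *
s=cam('scene'); save('gate1.png',s['img'][150:250,270:430],5)
o=env.get_obs();q=np.load('q.npy');p=(o['tool_pos'][:2]-q[:2])@R2(q[2])*1000;print(p,o['tool_pos'],o['force'])
```

```text
[-3.66075175  8.9861027 ] [0.54116634 0.02145699 0.04052553] [ 0.28254738  0.45999993 -0.41395027]
```

View pics/gate1.png

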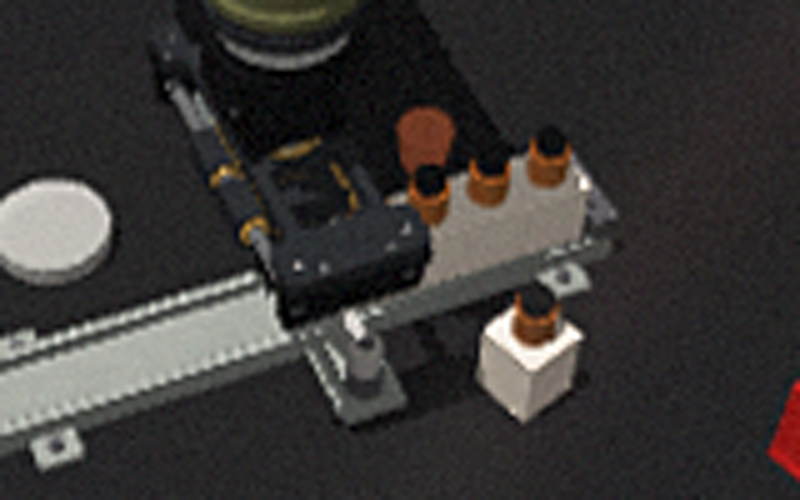

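The bar is now nearly across the rail, going from its pivot at (362,350) up under the gripper. I'll push it the last few millimetres onto its hard stop.

Request:
step_arm(delta_pos=[[0.005, 0, 0], [0.01, 0, 0], [0.01, 0, 0]], rot=[[0, 0, 0], [0, 0, 0], [0, 0, 0]], gripper=[-1, -1, -1])

```text
time_s: 15.45
tool_pos: [0.5416, 0.0231, 0.0405]
tool_rot: [-180.0, 0.0, 74.9]
force: [-0.7, -0.2, 0.6]
grip_width: 0.0004
grasp_force: 0.3
```

Request:
step_arm(delta_pos=[[0.005, 0, 0], [0.005, 0, 0]], rot=[[0, 0, 0], [0, 0, 0]], gripper=[-1, -1])

```text
time_s: 15.7
tool_pos: [0.5417, 0.0236, 0.0404]
tool_rot: [-180.0, 0.0, 74.9]
force: [-2.5, -2.1, 0.5]
grip_width: 0.0006
grasp_force: 1.1
```

Request:
step_arm(delta_pos=[[0.005, 0, 0], [0.005, 0, 0]], rot=[[0, 0, 0], [0, 0, 0]], gripper=[-1, -1])

```text
time_s: 15.95
tool_pos: [0.5418, 0.0237, 0.0404]
tool_rot: [-180.0, 0.1, 74.9]
force: [-2.2, -4.2, 1.1]
grip_width: 0.0005
grasp_force: 2.4
```

The gate is hard against its stop: the TCP has stopped at x ≈ -1.4 mm where -1.5 was expected, and the force is rising. I'll back off, lift clear and check.

Request:
step_arm(delta_pos=[[-0.02, 0, 0], [-0.06, 0, 0], [-0.12, 0, 0], [-0.2, 0, 0], [-0.3, 0, -0.15], [-0.4, 0, -0.4], [-0.6, 0, -0.65], [-0.8, 0, -0.9], [-1, 0, -1], [-1, 0, -1]], rot=[[0, 0, 0], [0, 0, 0], [0, 0, 0], [0, 0, 0], [0, 0, 0], [0, 0, 0], [0, 0, 0], [0, 0, 0], [0, 0, 0], [0, 0, 0]], gripper=[-1, -1, -1, -1, -1, -1, -1, -1, -1, -1])

```text
time_s: 17.2
tool_pos: [0.4895, -0.1736, 0.243]
tool_rot: [179.7, -0.0, 74.4]
force: [0.4, 0.3, -0.9]
grip_width: 0.0006
grasp_force: 0.0
```

Run:
```python
from h import *
s=cam('scene'); t=cam('top')
save('end.png',np.vstack([s['img'][140:230,270:430],t['img'][160:240,210:370]]),3.4)
```

```text
(no output)
```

View pics/end.png

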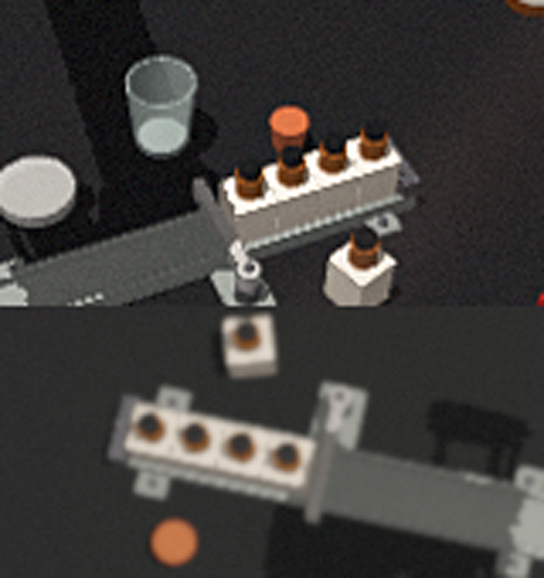

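The row sits against the stop at (122,425) with no gaps. The gate is straight across from (335,395) to (315,515), and everything else is where it was.

```bash
python3 -c "
from cell import env
print(env.sign_off())"
```

```text
the job is handed in; nothing more can be done
None
```

The four carriers are home against the stop with no gaps, the gate is shut straight across behind them, and the job was handed in with the arm clear, after about 17 s of the 51 s allowed.

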